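# Clamp a circuit board in its holder with room to grow

### The job

Gently slide the board holder's carriage, by its black wing screw, up to the circuit board until the board is trapped square between the two jaws; then turn the wing screw clockwise until the clamp plate seats hard on the board's edge, and back it off a quarter turn so the board can grow under the plate when it is heated. Finish still gripping the wing screw at that setting, with the board still between the jaws, and leave everything else on the bench alone.

Things in the scene. Friction and masses are not known exactly. Their poses are not given: they have to be found in the camera images.
- holder: circuit board holder fixed to the bench; origin at the bench under its centre, z up. Grey base plate 150 (x) x 320 (y) x 10 mm, aluminium rail 36 mm wide along y down the middle. Fixed jaw at the +y end (head 52 mm high), sliding carriage with the wing screw towards the -y end. Four rubber-tipped pins hold the board with its underside 34 mm above the bench.
- fixed_face (a point): middle of the fixed jaw's board face: holder x = 0, y = +100 mm, 35 mm above the bench; the jaw bar is 104 mm long along x
- board: loose green circuit board, 100 (its x) x 120 (its y) x 2 mm, about 0.14 kg, lying on the pins between the jaws, up to 8 mm short of the fixed jaw and slightly askew. Origin: centre of its underside. Parts stand up to 24 mm above it; those within 50 mm of the sliding jaw are under 14 mm high. Pushed along, it slides on the pins until it meets the fixed jaw.
- carriage (a joint): travel of the carriage along holder +y, towards the board, m; starts at 0 to 0.03 and reads 0.055 when the board is trapped between both jaws. Dark blue saddle 64 x 50 mm with an aluminium jaw bar 104 mm long in front; it drags on the rail with about 3 N at any setting of the screw and stays where it is left.
- jaw_face (a point): middle of the sliding jaw's board face, 35 mm above the bench, 35 mm from the screw axis in the holder's +y direction: at holder y = -75 mm + joint carriage
- clamp_nose (a point): middle of the underside of the aluminium clamp plate's nose, a bar 104 mm long that overhangs the jaw face by 4 mm. The plate lies under the wing screw's washer (its top 45 mm above the bench) and rises and sinks with the screw: over 0.4 mm clear of the board at the start, down on its edge when the screw is seated
- screw_turn (a joint): turn of the wing screw, rad; grows clockwise seen from above (screwing down). It seats, with the clamp plate down on the board's edge, at a hard stop at 6.28; starts at 2.2 to 3.9. Friction about 0.05 N m, stays where it is left; screw and plate sink 2 mm a turn.
- thumbscrew: the wing screw on the carriage: black upright wing 44 mm long, 10 mm thick, 30 mm high on a 9 mm steel stem, with an 18 mm washer below it (its top 47 to 48 mm above the bench). The frame turns with it: x along the wing towards the white index line on its top, y across its thickness, z up. When seated, x lies along holder x. Origin: on the screw axis, at bench height when seated.
- wing_grip (a point): grip point of the wing screw: on its axis, 70 to 71 mm above the bench, 14 mm below the wing's top and 16 mm above its lower edge; gripped across its 10 mm thickness from above
- multimeter: bystander, to be left alone: hand-held multimeter, amber with a dark face, 180 x 86 x 36 mm, lying flat
- screwdriver: bystander, to be left alone: screwdriver lying flat
- solder_reel: bystander, to be left alone: metal solder reel, 60 mm across, 44 mm high, standing on its flange
- flux_bottle: bystander, to be left alone: white plastic bottle with a red cap, 36 mm across, 85 mm high, standing
- side_cutters: bystander, to be left alone: side cutters with red handles, about 130 mm long, lying flat
- probe_amp: bystander, to be left alone: black probe amplifier box, 95 x 40 x 24 mm, lying flat
Not all that is in view belongs to the job. Of the things shaped like the board, the green one is meant.

How it is judged:
By the outcome, as a careful person would: the job done as asked, in the order asked, and still so for the second after the job is handed in, while the arm keeps its last pose, push and grip.
It also fails if it takes over 61 s, if anything falls off the work surface, if the arm or the gripper's body presses on something with over 40 N, if the wrist force passes 120 N, or if a joint passes its speed limit or range.

### The arm

A 7-joint arm with a two-finger parallel gripper is mounted at the origin on the work surface. World frame = base frame: x ahead of the robot, y to its left, z up, the work surface at z = 0. Lengths are in m, angles in rad, forces in N, time in s.
With the tool pointing down it reaches from about 0.425 to 0.825 m from the base axis. Payload 3.6 kg.
Tool frame: the origin (TCP) lies where the fingers leave the gripper's body, on its centre line; the fingertips stand 73 mm ahead of it and the grasp point (between the pads) lies 54 mm ahead of it; x points along the fingers, y is the direction in which the jaws open and shut, and the axes are right-handed (so a half turn about x gives the same grasp; the last joint's range is limited). The gripper opens to 85 mm and grips with 20 to 120 N. Pads are 22 mm wide; open, the fingers measure 114 mm over their backs; the gripper's body (76 mm by 85 mm) begins 54 mm behind the grasp point. The pads swing forward as they close: fully open they stand 13 mm farther back than shut.
Start: joints at [-1.365, 0.615, -0.013, 1.423, 0.008, 1.103, -0.04], TCP at [0.149, 0.633, 0.304] pointing down, gripper open.
Joint ranges: [-3.12, 3.12], [-0.3, 2.06], [-1.34, 1.32], [0.26, 2.42], [-1.36, 4.5], [0.01, 1.98], [-2.84, 2.84]. Speed limits (rad/s): [2.79, 2.79, 3.14, 3.14, 3.14, 3.14, 3.14].

### API

Orientations are given as a unit quaternion [x, y, z, w].
In Python, from station import arm, snapshot, camera_info, ticket gives the robot as it stands. Calls block until the motion is done:
- arm.movep(position, orientation): joint-space move of the TCP to a pose.
- arm.line_to(position, velocity=0.15, ori=None): straight line of the TCP; ori=None keeps the orientation; velocity is the mean speed in m/s.
- arm.move_j(angles): joint-space move.
- arm.move_gripper(opening, effort=None): opening from 0.0 (shut) to 1.0 (fully open); effort is the grip in N (None keeps the last); returns when the fingers have stopped.
- arm.pause(seconds).
- arm.ik(position, orientation): joint angles nearest the present ones, or None.
- snapshot(name): name is "scene" or "top" or "wrist"; returns the picture (480x640x3 uint8, blue, green, red); there is no depth.
- camera_info(name): a dict with "fx", "fy", "cx", "cy" (pixels), "dist_coeffs" ([k1, k2, p1, p2, k3] as OpenCV has them; the pictures are not rectified), "R" (3x3) and "t" (3): a world point X has camera coordinates R X + t; the wrist camera has in their place "T_tool_cam" (4x4, takes a point from camera to tool coordinates, whose origin is the TCP and whose axes are the tool frame's). Camera axes: x right, y down, z forward; pixel columns grow to the right and rows downward; lengths in m; the calibration is good to about 2 mm. A picture is of the moment at which its call begins: read the wrist's pose just before it. camera_info takes no time and is no camera call.
A pose or a line that the arm cannot do raises arm.MotionError and nothing moves.
- ticket.finish_job(): hands the job in, once; it reports no verdict.
Readings, each from a call of its own:
- arm.read_time(): time.
- arm.read_joint_positions(): joint angles.
- arm.read_dq(): joint speeds.
- arm.read_effort(): joint torques, N m.
- arm.read_tool_pos(): TCP position.
- arm.read_eef_rot(): TCP orientation.
- arm.read_ft_force(): force on the tool from outside, world axes, zero at the start.
- arm.read_wrist_torque(): the same for the moment, N m.
- arm.read_opening(): opening from 0.0 (shut) to 1.0 (fully open).
Only numpy, scipy, OpenCV 4.12 (cv2) and the standard library are available. Lean on these libraries where they do the work, as an engineer would, in place of code of your own. Each camera call takes 0.05 s, during which the arm holds its last target.

## Working session

There is one attempt and no reset: what is moved stays moved. The work goes in short steps, each a Python script; the robot and the scene stay as the last script left them, time stands still between calls to the robot, and variables do not carry over. Pictures are saved under pics/ and viewed, and the job is handed in when it is done.

```bash
ls; mkdir -p pics; python3 - <<'E'
from station import arm, snapshot, camera_info
import cv2
for n in ["scene","top","wrist"]:
    cv2.imwrite(f"pics/{n}0.png",snapshot(n))
    print(n,camera_info(n))
print(arm.read_time(),arm.read_tool_pos(),arm.read_eef_rot(),arm.read_opening())
E
```

```text
pics
scene {'fx': 543.9337765182954, 'fy': 543.9337765182954, 'cx': 320.5811075737079, 'cy': 237.7521961749927, 'dist_coeffs': array([-0.01830816,  0.        ,  0.        ,  0.        ,  0.        ]), 'R': array([[ 0.49536437,  0.8686743 , -0.00436984],
       [ 0.67938866, -0.3905486 , -0.62121078],
       [-0.54133648,  0.30475687, -0.78363133]]), 't': array([-0.24339333, -0.27871578,  1.58815823])}
top {'fx': 444.12782525572555, 'fy': 444.12782525572555, 'cx': 319.67043494578235, 'cy': 237.03681536440686, 'dist_coeffs': array([-0.10641811,  0.        ,  0.        ,  0.        ,  0.        ]), 'R': array([[-0.00807455, -0.99995112, -0.00570532],
       [-0.97724443,  0.00910033, -0.21192099],
       [ 0.21196255,  0.00386433, -0.97727015]]), 't': array([-0.0090101 ,  0.52922258,  0.85159732])}
wrist {'fx': 358.4321604234071, 'fy': 358.4321604234071, 'cx': 313.59554997657955, 'cy': 235.46566001664627, 'dist_coeffs': array([-0.07273312,  0.        ,  0.        ,  0.        ,  0.        ]), 'T_tool_cam': array([[-6.70170535e-04, -3.17767781e-01,  9.48168333e-01,
        -6.90769495e-02],
       [ 9.99998748e-01, -1.57241981e-03,  1.79826025e-04,
         8.71714145e-04],
       [ 1.43377575e-03,  9.48167266e-01,  3.17768437e-01,
        -8.15851889e-02],
       [ 0.00000000e+00,  0.00000000e+00,  0.00000000e+00,
         1.00000000e+00]])}
0.15 [0.14921294 0.63219141 0.30299934] [ 0.08105842  0.70243803 -0.08244328  0.70229157] 0.998435581796379
```

View pics/scene0.png

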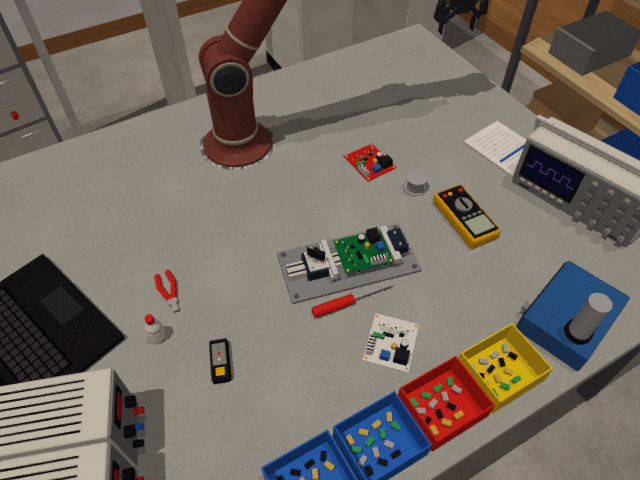

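View pics/top0.png

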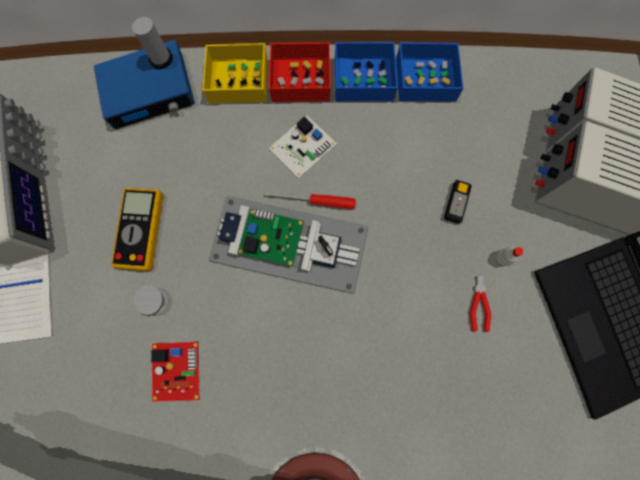

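View pics/wrist0.png

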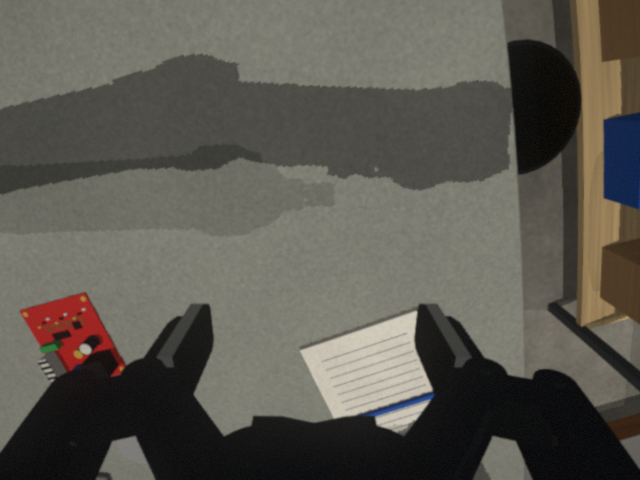

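The top view shows the holder with the fixed jaw at about (237,232), the wing screw at (325,245), and plate corners near (222,200), (367,228), (355,290) and (211,260). I'll measure these next.

```bash
cat > h.py <<'E'
import numpy as np, cv2
from scipy.spatial.transform import Rotation as Ro
from station import arm, snapshot, camera_info, ticket
def cam(name):
    c=camera_info(name); K=np.array([[c['fx'],0,c['cx']],[0,c['fy'],c['cy']],[0,0,1]]); D=np.array(c['dist_coeffs'])
    if 'R' in c: R=np.array(c['R']);t=np.array(c['t'])
    else:
        T=np.array(c['T_tool_cam']); W=np.eye(4); W[:3,:3]=Ro.from_quat(arm.read_eef_rot()).as_matrix(); W[:3,3]=arm.read_tool_pos()
        M=np.linalg.inv(W@T); R=M[:3,:3];t=M[:3,3]
    return K,D,R,t
def onplane(c,px,z):
    K,D,R,t=c; px=np.asarray(px,float).reshape(-1,1,2)
    u=cv2.undistortPoints(px,K,D).reshape(-1,2); d=np.c_[u,np.ones(len(u))]@R; o=-R.T@t
    return o+d*((z-o[2])/d[:,2])[:,None]
def proj(c,X):
    K,D,R,t=c; return cv2.projectPoints(np.asarray(X,float).reshape(-1,3),cv2.Rodrigues(R)[0],t,K,D)[0].reshape(-1,2)
def down(phi):
    # tool x down, tool y (jaw opening dir) at world yaw phi
    y=np.array([np.cos(phi),np.sin(phi),0]);x=np.array([0,0,-1.]);return Ro.from_matrix(np.c_[x,y,np.cross(x,y)]).as_quat()
E
python3 - <<'E'
from h import *
im=cv2.imread('pics/top0.png'); cv2.imwrite('pics/topz.png',cv2.resize(im[185:305,195:385],(760,480),interpolation=cv2.INTER_CUBIC))
c=cam('top')
P=onplane(c,[(222,198),(368,228),(354,291),(210,260)],0.01); print(P)
E
```

```text
[[ 0.6295783   0.20181236  0.01      ]
 [ 0.55828523 -0.1181516   0.01      ]
 [ 0.42256981 -0.08461151  0.01      ]
 [ 0.49101059  0.22238323  0.01      ]]
```

View pics/topz.png

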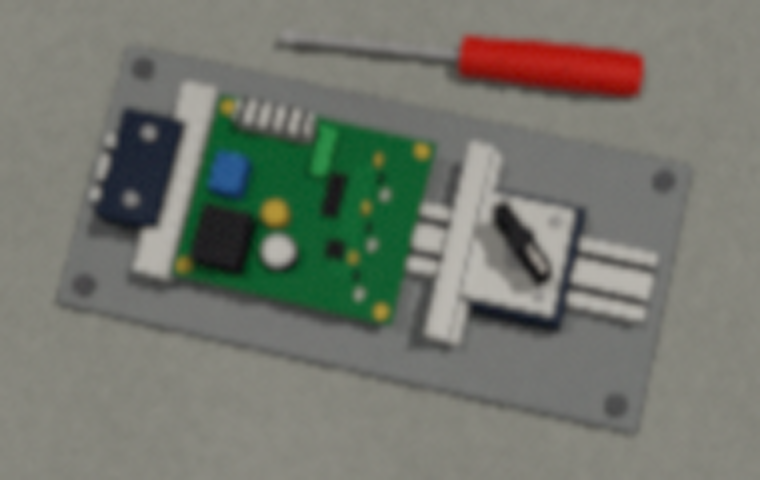

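```bash
cat >> h.py <<'E'
def hold(P):
    # corners order: (+x,+y),(+x,-y),(-x,-y),(-x,+y) -> yaw of holder x, centre
    L=np.array([[.075,.16],[.075,-.16],[-.075,-.16],[-.075,.16]]);a=L-L.mean(0);b=P[:,:2]-P[:,:2].mean(0)
    yaw=np.arctan2((a[:,0]*b[:,1]-a[:,1]*b[:,0]).sum(),(a*b).sum())
    R=np.array([[np.cos(yaw),-np.sin(yaw)],[np.sin(yaw),np.cos(yaw)]])
    c=P[:,:2].mean(0); return yaw,c,R,np.linalg.norm(b-a@R.T,axis=1)
E
python3 - <<'E'
from h import *
c=cam('top')
z=np.array([(125,45),(692,165),(636,433),(57,303)])
P=onplane(c,z/4+[195,185],0.01); yaw,C,R,e=hold(P); print(np.degrees(yaw),C,e)
w=onplane(c,np.array([(500,208),(543,275)])/4+[195,185],0.084)
print(w,(w[:,:2]-C)@R, np.degrees(np.arctan2(*(w[1]-w[0])[[1,0]])))
print(np.degrees(np.arctan2(*Ro.from_quat(arm.read_eef_rot()).as_matrix()[[1,0],1])))
s=w.mean(0)
wy=np.arctan2(*(w[1]-w[0])[[1,0]])
for k in (0,1,2,3):
  phi=wy+np.pi/2+k*np.pi
  for z in (.25,.125):
    print(k,z,np.degrees(phi),arm.ik([s[0],s[1],z],down(phi)), arm.ik([s[0],s[1],z],down(phi-3.93)),arm.ik([s[0],s[1],z],down(phi-2)))
E
```

```text
-12.947335163087596 [0.52572711 0.05341045] [0.0011797  0.00131588 0.0016114  0.00237861]
[[ 0.52327076 -0.0143685   0.084     ]
 [ 0.48937346 -0.0352283   0.084     ]] [[ 0.01279234 -0.06660613]
 [-0.01556943 -0.09453046]] -148.39260246120134
76.72200733903908
0 0.25 -58.392602461201335 [-0.46695193  0.54892674  0.71862279  1.91525167 -0.4735421   0.85297151
 -0.51997913] [-0.15560707  0.46935645  0.23366656  1.90624659 -0.1490815   0.7825899
  1.49370785] [-0.66807425  0.71522559  1.13434513  1.9202855  -0.76879501  1.02515448
 -2.20461401]
0 0.125 -58.392602461201335 [-0.24643368  0.69374585  0.38640738  2.01794484 -0.50377798  0.52265575
 -0.51681147] [ 0.01250041  0.66057909 -0.01003823  2.00990035  0.01356869  0.47117486
  1.32652555] [ 0.29556013  0.69948876 -0.44162246  2.00103363  0.54620391  0.55830287
  2.73646149]
1 0.25 121.60739753879866 [-0.00964451  0.46146757  0.02225103  1.90175318 -0.01410807  0.77852036
  2.14277381] [-0.58664962  0.62428088  0.94254943  1.9183451  -0.63201513  0.92811055
 -1.14007768] [-0.3119979   0.49577741  0.46779464  1.91090785 -0.30241339  
[... 761 characters left out ...]
  0.01356869  0.47117486
  1.32652555] [ 0.29556013  0.69948876 -0.44162246  2.00103363  0.54620391  0.55830287
  2.73646149]
3 0.25 481.60739753879864 [-0.00964451  0.46146757  0.02225103  1.90175318 -0.01410807  0.77852036
  2.14277381] [-0.58664962  0.62428088  0.94254943  1.9183451  -0.63201513  0.92811055
 -1.14007768] [-0.3119979   0.49577741  0.46779464  1.91090785 -0.30241339  0.80416634
  0.44175146]
3 0.125 481.60739753879864 [ 0.1081676   0.66479052 -0.15392738  2.00689035  0.20456611  0.48430863
  1.92751856] [-0.45845662  0.78941684  0.74634784  2.02421034 -0.87227706  0.68083556
 -0.942091  ] [-0.1232282   0.66930261  0.19512847  2.01414773 -0.26270831  0.48163271
  0.38696626]
```

```bash
python3 - <<'E'
from h import *
arm.movep([.506,-.025,.25],down(np.radians(121.6)))
arm.move_gripper(0.5,30)
print(arm.read_time(),arm.read_tool_pos(),arm.read_joint_positions())
np.save('pose1.npy',np.r_[arm.read_tool_pos(),arm.read_eef_rot()])
cv2.imwrite('pics/wrist1.png',snapshot('wrist')); print(arm.read_ft_force())
E
```

```text
3.2917 [ 0.50598964 -0.02495355  0.24998983] [-0.00957117  0.46105528  0.0225599   1.90259936 -0.01424467  0.77812662
  2.14325027]
[ 0.37328127  0.90759038 -0.4704771 ]
```

View pics/wrist1.png

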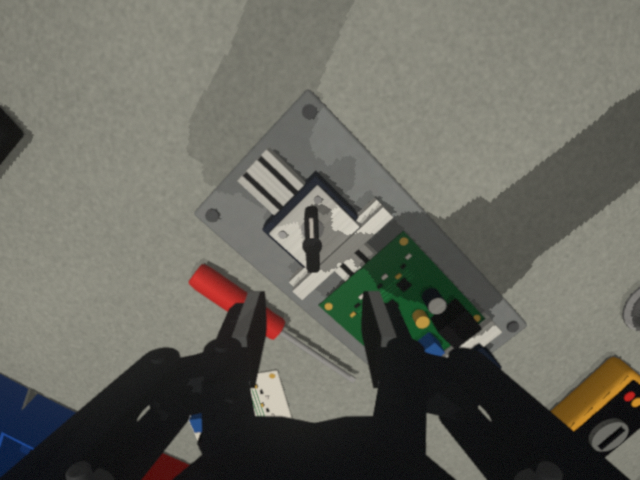

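```bash
python3 - <<'E'
import cv2
im=cv2.imread('pics/wrist1.png'); cv2.imwrite('pics/wz.png',cv2.resize(im[165:305,240:420],(720,560),interpolation=cv2.INTER_CUBIC))
E
```

```text
(no output)
```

View pics/wz.png

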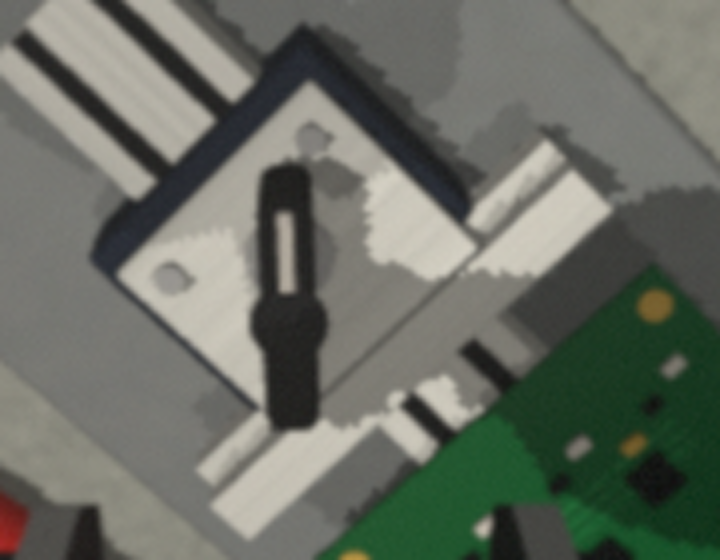

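```bash
python3 - <<'E'
from h import *
c=cam('wrist')
f=lambda p:np.array(p)/4+[240,165]
z=.0845
w=onplane(c,f([(285,165),(293,428),(289,322),(286,212),(286,293)]),z);print(w)
print(np.linalg.norm(w[1]-w[0]),np.linalg.norm(w[2]-w[1]),np.linalg.norm(w[4]-w[3]))
d=(w[1]-w[2])/np.linalg.norm(w[1]-w[2]); print(np.degrees(np.arctan2(-d[1],-d[0])))
# plate corners
P=onplane(c,[(525,325),(308,90),(195,212)],.01);print(P)
for a,b in((0,1),(1,2)):print(np.linalg.norm(P[a]-P[b]),np.degrees(np.arctan2(*(P[a]-P[b])[[1,0]])))
for z in (.054,.0845):
  e=w[1]-d*.044; e[2]=z; print(z,(proj(c,e)-[240,165])*4, (proj(c,np.r_[(w[1]-d*.022)[:2],z])-[240,165])*4)
E
```

```text
[[ 0.48695415 -0.03790455  0.0845    ]
 [ 0.52741878 -0.01153056  0.0845    ]
 [ 0.51056848 -0.02267377  0.0845    ]
 [ 0.49386569 -0.0334864   0.0845    ]
 [ 0.5062813  -0.02590419  0.0845    ]]
0.04830086154158578 0.020201576216178473 0.014547763344008051
-146.5230893936077
[[ 0.49423885  0.22352294  0.01      ]
 [ 0.42160364 -0.08142477  0.01      ]
 [ 0.56178604 -0.11498399  0.01      ]]
0.3134788354641234 76.6024146115079
0.14414341944230308 166.53695011594235
0.054 [[285.09564542 148.37930136]] [[289.2002059  259.11050523]]
0.0845 [[284.01940038 189.80995384]] [[288.63385936 312.28998005]]
```

The close-up puts the wing axis at about (289,312) in the zoomed view. That is world (0.509, -0.024), with the index line yawed at about -147° and the screw at about 2.3 rad. Next I descend and grip.

```bash
python3 - <<'E'
from h import *
q=down(np.radians(123.))
arm.movep([.509,-.0237,.19],q)
arm.line_to([.509,-.0237,.126],velocity=.06)
f0=arm.read_ft_force();print(f0,arm.read_wrist_torque())
arm.move_gripper(0,30)
print(arm.read_time(),arm.read_opening(),arm.read_ft_force(),arm.read_wrist_torque(),arm.read_tool_pos(),arm.read_joint_positions()[6])
cv2.imwrite('pics/wrist2.png',snapshot('wrist'));cv2.imwrite('pics/top2.png',snapshot('top')[180:310,190:390])
E
```

```text
[-0.68833227  0.15225541 -0.43451018] [-0.01843935 -0.02715886 -0.05317698]
5.2917 0.10991548114060296 [ 0.50565906 -1.38596602  1.42675506] [-0.12743594 -0.11675852  0.06865059] [ 0.50943755 -0.02397353  0.12634424] 2.1622672765602213
```

View pics/wrist2.png

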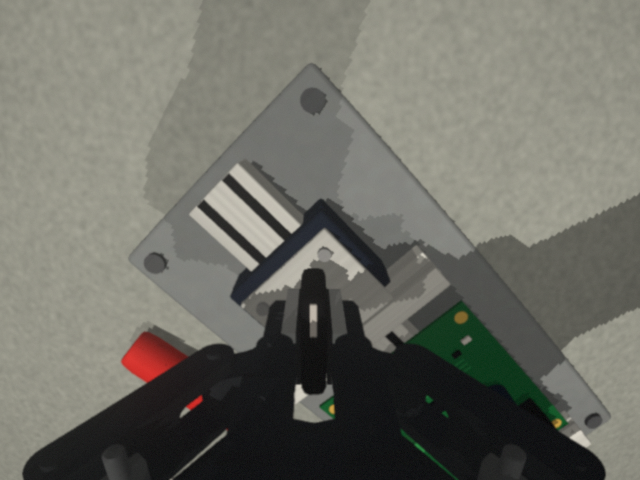

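Wing gripped, opening 0.11 (about 9.3 mm). Now I slide the carriage with a force watch.

```bash
python3 - <<'E'
from h import *
a=np.radians(76.8);u=np.array([np.cos(a),np.sin(a),0]);v=np.array([u[1],-u[0],0])
p0=np.array(arm.read_tool_pos());p0[2]=.126
p=p0.copy();n=0
while n<.040:
    st=.002 if n<.012 else (.001 if n<.018 else .0005)
    n+=st
    arm.line_to(p0+u*n,velocity=.03 if n<.012 else .015)
    f=np.array(arm.read_ft_force());x=np.array(arm.read_tool_pos())-p0
    print("%.4f act %.4f lat %.4f  Fu %.1f Fv %.1f Fz %.1f tz %.2f t %.2f"%(n,x@u,x@v,f@u,f@v,f[2],arm.read_wrist_torque()[2],arm.read_time()))
    if -f@u>8: break
E
```

```text
0.0020 act 0.0013 lat 0.0001  Fu -2.8 Fv -0.0 Fz 4.5 tz 0.04 t 5.64
0.0040 act 0.0039 lat 0.0001  Fu -3.4 Fv 1.0 Fz 5.0 tz 0.05 t 5.89
0.0060 act 0.0061 lat 0.0001  Fu -2.1 Fv 0.5 Fz 5.6 tz 0.02 t 6.14
0.0080 act 0.0082 lat 0.0001  Fu -2.4 Fv 0.7 Fz 6.1 tz 0.08 t 6.39
0.0100 act 0.0102 lat 0.0001  Fu -2.2 Fv -0.1 Fz 5.5 tz 0.02 t 6.64
0.0120 act 0.0122 lat 0.0001  Fu -3.2 Fv 0.3 Fz 5.0 tz 0.03 t 6.92
0.0130 act 0.0131 lat 0.0001  Fu -2.4 Fv 0.3 Fz 5.1 tz -0.01 t 7.17
0.0140 act 0.0140 lat 0.0001  Fu -2.3 Fv -0.1 Fz 6.6 tz 0.05 t 7.42
0.0150 act 0.0150 lat 0.0001  Fu -2.1 Fv -0.1 Fz 5.5 tz 0.08 t 7.67
0.0160 act 0.0160 lat 0.0001  Fu -3.3 Fv 0.2 Fz 5.1 tz -0.00 t 7.92
0.0170 act 0.0170 lat 0.0001  Fu -2.2 Fv 0.4 Fz 5.2 tz -0.02 t 8.18
0.0180 act 0.0180 lat 0.0001  Fu -3.6 Fv 0.3 Fz 5.8 tz 0.09 t 8.43
0.0185 act 0.0185 lat 0.0001  Fu -2.8 Fv 0.1 Fz 5.4 tz 0.03 t 8.68
0.0190 act 0.0189 lat 0.0001  Fu -3.7 Fv 0.6 Fz 4.1 tz 0.06 t 8.93
0.0195 act 0.0194 lat 0.0001  Fu -2.5 Fv 1.1 Fz 4.9 tz 0.04 t 9.18
0.0200 act 0.0199 lat 0.0001  Fu -3.9 Fv 0.3 Fz 6.7 tz 0.01 t 9.43
0.0205 act 0.0204 lat
[... 575 characters left out ...]
.6 tz -0.00 t 11.68
0.0250 act 0.0245 lat 0.0001  Fu -3.1 Fv 0.2 Fz 5.8 tz 0.06 t 11.93
0.0255 act 0.0250 lat 0.0001  Fu -3.6 Fv -0.1 Fz 5.2 tz 0.03 t 12.18
0.0260 act 0.0255 lat 0.0001  Fu -3.8 Fv 0.6 Fz 5.5 tz 0.02 t 12.43
0.0265 act 0.0259 lat 0.0001  Fu -3.4 Fv 0.6 Fz 5.4 tz 0.02 t 12.68
0.0270 act 0.0260 lat 0.0001  Fu -3.5 Fv 1.5 Fz 5.7 tz 0.10 t 12.93
0.0275 act 0.0261 lat 0.0001  Fu -5.2 Fv 0.8 Fz 5.6 tz 0.05 t 13.18
0.0280 act 0.0262 lat 0.0001  Fu -5.7 Fv 0.6 Fz 5.8 tz 0.09 t 13.43
0.0285 act 0.0263 lat 0.0001  Fu -5.8 Fv 0.2 Fz 6.6 tz 0.00 t 13.68
0.0290 act 0.0264 lat 0.0001  Fu -6.8 Fv 0.9 Fz 6.6 tz 0.05 t 13.93
0.0295 act 0.0265 lat 0.0001  Fu -8.0 Fv 0.1 Fz 6.5 tz 0.06 t 14.18
```

Contact: the tool stalled at 0.026 m while force rose to 8 N. I'll relax the push and look.

```bash
python3 - <<'E'
from h import *
p=np.array(arm.read_tool_pos());p[2]=.1263
arm.line_to(p,velocity=.02)
print(arm.read_tool_pos(),arm.read_ft_force(),arm.read_time())
im=snapshot('wrist');cv2.imwrite('pics/wrist3.png',im)
t=snapshot('top');cv2.imwrite('pics/top3.png',t);cv2.imwrite('pics/top3z.png',cv2.resize(t[185:305,195:385],(760,480),interpolation=cv2.INTER_CUBIC))
s=snapshot('scene');cv2.imwrite('pics/scene3z.png',cv2.resize(s[210:310,270:430],(800,500),interpolation=cv2.INTER_CUBIC))
E
```

```text
[0.5154646  0.00129611 0.12625914] [-0.95437778 -4.58376883  4.23069989] 14.475
```

View pics/wrist3.png

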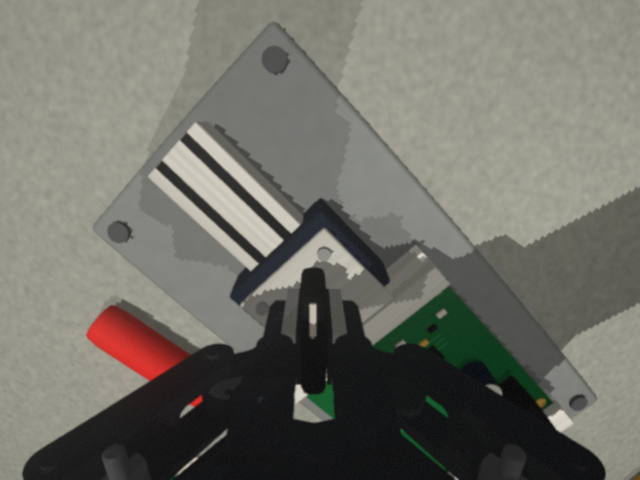

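View pics/top3z.png

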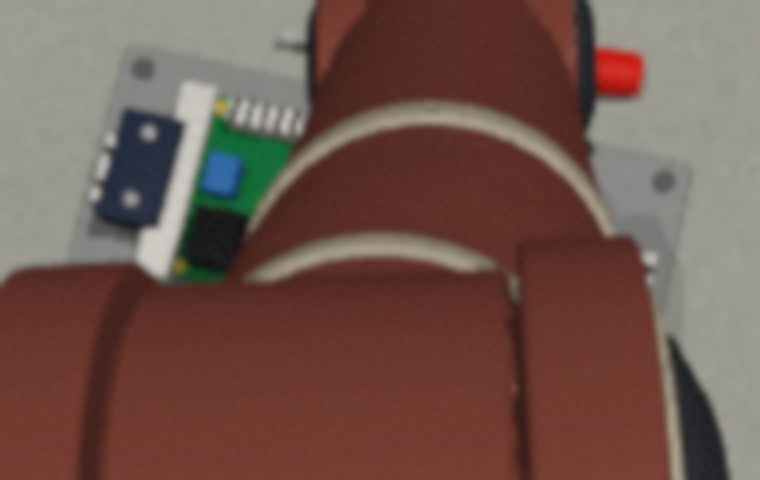

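View pics/scene3z.png

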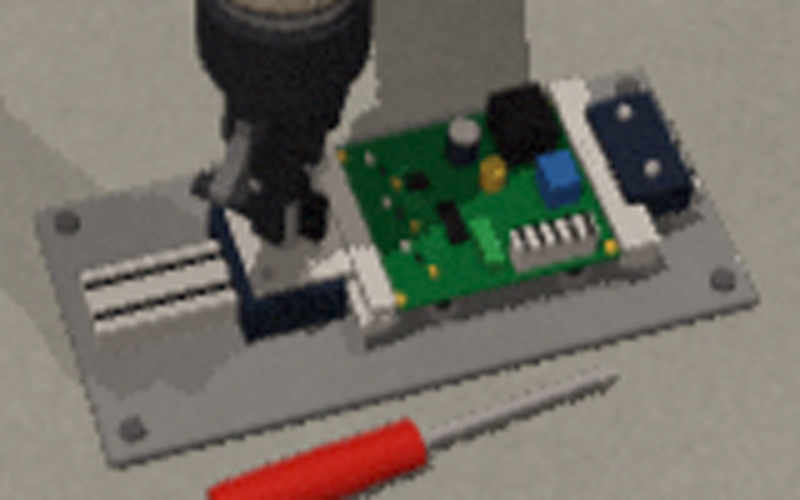

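The scene view shows the board flush and square against both jaws: the sliding jaw edge at about x 345–400 and the fixed jaw at about x 560–650 in the zoom. Now I turn clockwise with small lateral force compensation and a torque watch.

```bash
cat >> h.py <<'E'
a_=np.radians(76.8);U=np.array([np.cos(a_),np.sin(a_),0]);V=np.array([U[1],-U[0],0])
def yaw():
    m=Ro.from_quat(arm.read_eef_rot()).as_matrix(); return np.degrees(np.arctan2(m[1,1],m[0,1]))
def turn(p,cmd,dphi,v=.01):
    """one step: turn tool by dphi deg, soft in force; returns new p,cmd"""
    f=np.array(arm.read_ft_force()); fu,fv,fz=f@U,f@V,f[2]
    c=U*(fu+1.5)+V*fv+np.array([0,0,fz]); c=np.clip(.00015*c,-.0004,.0004)
    p=p+c; p[2]+=.002*dphi/360; cmd=cmd+dphi
    arm.line_to(p,velocity=v,ori=down(np.radians(cmd)))
    return p,cmd,(fu,fv,fz)
E
python3 - <<'E'
from h import *
arm.move_gripper(0,60)
p=np.array(arm.read_tool_pos());cmd=123.
print(p,yaw(),arm.read_opening(),arm.read_ft_force(),arm.read_wrist_torque()[2],arm.read_time())
x0=p.copy()
for i in range(8):
    p,cmd,f=turn(p,cmd,-5)
    x=np.array(arm.read_tool_pos())-x0
    print("cmd %.1f yaw %.1f F %.1f %.1f %.1f tz %.3f du %.2f dv %.2f dz %.2f j7 %.2f t %.2f"%(cmd,yaw(),*f,arm.read_wrist_torque()[2],x@U*1e3,x@V*1e3,x[2]*1e3,arm.read_joint_positions()[6],arm.read_time()))
np.save('st.npy',np.r_[p,cmd,x0])
E
```

```text
[0.51548532 0.00135602 0.12629941] 122.98448336083092 0.1049846353251823 [-0.89708885 -5.71598865  4.0220287 ] -0.004244154144979927 14.8417
cmd 118.0 yaw 118.1 F -5.8 0.4 4.0 tz -0.005 du -0.15 dv -0.08 dz 0.12 j7 2.07 t 15.09
cmd 113.0 yaw 113.2 F -3.5 0.9 1.4 tz -0.056 du -0.20 dv -0.08 dz 0.17 j7 2.01 t 15.34
cmd 108.0 yaw 108.2 F -2.5 1.5 -0.6 tz -0.040 du -0.21 dv -0.04 dz 0.17 j7 1.95 t 15.59
cmd 103.0 yaw 103.2 F -0.6 0.0 -1.3 tz -0.036 du -0.16 dv -0.02 dz 0.10 j7 1.90 t 15.84
cmd 98.0 yaw 98.2 F -1.7 0.1 -1.3 tz -0.046 du -0.16 dv 0.01 dz 0.03 j7 1.84 t 16.09
cmd 93.0 yaw 93.2 F -1.1 -0.5 0.9 tz 0.001 du -0.11 dv 0.01 dz 0.05 j7 1.78 t 16.34
cmd 88.0 yaw 88.2 F 0.2 -0.9 0.4 tz -0.074 du -0.04 dv -0.01 dz 0.04 j7 1.72 t 16.59
cmd 83.0 yaw 83.2 F 0.3 -1.1 0.7 tz -0.042 du 0.04 dv -0.06 dz 0.05 j7 1.67 t 16.84
```

```bash
python3 - <<'E'
from h import *
s=np.load('st.npy');p=s[:3];cmd=s[3];x0=s[4:]
k=0
while cmd>-135:
    p,cmd,f=turn(p,cmd,-8 if cmd>-75 else -3)
    k+=1
    x=np.array(arm.read_tool_pos())-x0; tz=arm.read_wrist_torque()[2]; y=yaw()
    if k%3==0 or cmd<-84: print("cmd %.1f yaw %.1f F %.1f %.1f %.1f tz %.3f du %.2f dv %.2f dz %.2f j7 %.2f e7 %.2f t %.2f"%(cmd,y,*f,tz,x@U*1e3,x@V*1e3,x[2]*1e3,arm.read_joint_positions()[6],arm.read_effort()[6],arm.read_time()))
    np.save('st.npy',np.r_[p,cmd,x0])
    if abs(tz)>.4 or np.hypot(f[0],f[1])>10: break
cv2.imwrite('pics/wrist4.png',snapshot('wrist'))
E
```

```text
cmd 59.0 yaw 59.2 F 0.8 -1.4 0.0 tz -0.065 du 0.52 dv -0.09 dz -0.15 j7 1.39 e7 0.01 t 17.72
cmd 35.0 yaw 35.3 F -1.7 0.9 0.9 tz -0.077 du 0.89 dv 0.04 dz -0.26 j7 1.10 e7 0.01 t 18.59
cmd 11.0 yaw 11.3 F -1.0 1.0 -0.2 tz -0.048 du 1.06 dv 0.26 dz -0.45 j7 0.80 e7 0.01 t 19.47
cmd -13.0 yaw -12.7 F -2.6 2.1 -0.6 tz -0.093 du 1.09 dv 0.69 dz -0.56 j7 0.49 e7 0.01 t 20.34
cmd -37.0 yaw -36.7 F -3.1 1.6 1.5 tz -0.030 du 0.87 dv 1.15 dz -0.67 j7 0.17 e7 0.00 t 21.22
cmd -61.0 yaw -60.7 F -0.9 -0.7 1.1 tz -0.108 du 0.63 dv 1.48 dz -0.77 j7 -0.17 e7 0.00 t 22.09
cmd -80.0 yaw -79.8 F -0.8 0.8 -0.4 tz 0.012 du 0.39 dv 1.65 dz -0.92 j7 -0.44 e7 -0.00 t 22.93
cmd -86.0 yaw -85.9 F -2.1 -0.3 0.3 tz -0.038 du 0.32 dv 1.75 dz -0.92 j7 -0.53 e7 0.00 t 23.43
cmd -89.0 yaw -88.9 F -1.8 -0.8 -0.6 tz -0.032 du 0.29 dv 1.71 dz -0.96 j7 -0.58 e7 0.00 t 23.68
cmd -92.0 yaw -91.9 F -2.3 -1.9 0.9 tz -0.035 du 0.28 dv 1.65 dz -0.92 j7 -0.62 e7 0.00 t 23.93
cmd -95.0 yaw -94.9 F -2.2 -0.9 -0.2 tz -0.057 du 0.20 dv 1.61 dz -0.92 j7 -0.67 e7 0.00 t 24.18
cmd -98.0 yaw -97.9 F -2.5 -0.2 -1.9 tz -0.042 du 0.09 dv 1.60 dz -1.02 j7 -0.71 e7 0.00 t 24.43
cmd -101.0 yaw -100.9 F -1.8 -1.1 1.0 tz -0.018 du 0.05 dv 1.53 dz -1.00 j7 -0.76 e7 0.00 t 24.68
cmd -104.0 yaw -103.8 F -1.7 0.1 -0.6 tz 0.144 du 0.04 dv 1.53 dz -1.06 j7 -0.80 e7 -0.20 t 24.93
cmd -107.0 yaw -106.7 F -2.3 0.2 0.7 tz 0.886 du 0.10 dv 1.54 dz -1.03 j7 -0.85 e7 -0.95 t 25.18
```

View pics/wrist4.png

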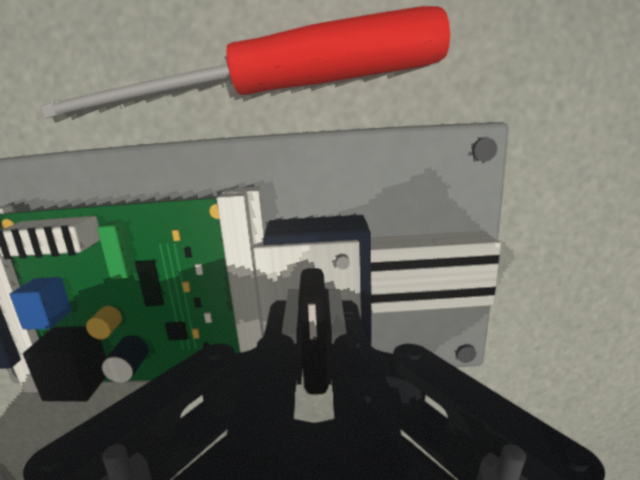

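Hard seat found: torque rose from about 0 at -103° to 0.89 N m, which matches the predicted seat yaw of -103.3°. Now I back off 90°.

```bash
python3 - <<'E'
from h import *
s=np.load('st.npy');p=s[:3];cmd=s[3];x0=s[4:]
T=-12.9
while cmd<T-.01:
    p,cmd,f=turn(p,cmd,min(6,T-cmd))
    x=np.array(arm.read_tool_pos())-x0; tz=arm.read_wrist_torque()[2]
    print("cmd %.1f yaw %.1f F %.1f %.1f %.1f tz %.3f du %.2f dv %.2f dz %.2f t %.2f"%(cmd,yaw(),*f,tz,x@U*1e3,x@V*1e3,x[2]*1e3,arm.read_time()))
    np.save('st.npy',np.r_[p,cmd,x0])
arm.pause(.3);print(yaw(),arm.read_ft_force()@np.c_[U,V],arm.read_opening())
cv2.imwrite('pics/wrist5.png',snapshot('wrist'))
s=snapshot('scene');cv2.imwrite('pics/scene5.png',s);cv2.imwrite('pics/scene5z.png',cv2.resize(s[210:310,270:430],(800,500),interpolation=cv2.INTER_CUBIC))
E
```

```text
cmd -101.0 yaw -101.2 F -2.5 0.4 0.1 tz 0.074 du -0.15 dv 1.49 dz -1.01 t 25.48
cmd -95.0 yaw -95.2 F -1.1 0.1 0.3 tz 0.102 du -0.04 dv 1.54 dz -0.97 t 25.74
cmd -89.0 yaw -89.2 F -0.2 0.3 -0.7 tz 0.046 du 0.09 dv 1.55 dz -0.96 t 26.00
cmd -83.0 yaw -83.2 F -1.0 -0.1 0.6 tz 0.111 du 0.16 dv 1.52 dz -0.93 t 26.26
cmd -77.0 yaw -77.2 F 0.1 0.1 0.1 tz 0.042 du 0.29 dv 1.52 dz -0.88 t 26.52
cmd -71.0 yaw -71.2 F -0.2 0.4 0.5 tz 0.005 du 0.42 dv 1.51 dz -0.83 t 26.77
cmd -65.0 yaw -65.3 F 0.2 1.0 -1.3 tz 0.069 du 0.51 dv 1.53 dz -0.87 t 27.03
cmd -59.0 yaw -59.2 F -0.8 0.2 1.0 tz 0.067 du 0.64 dv 1.52 dz -0.81 t 27.29
cmd -53.0 yaw -53.3 F -0.5 0.1 -0.6 tz 0.002 du 0.72 dv 1.48 dz -0.82 t 27.55
cmd -47.0 yaw -47.2 F -1.0 -0.8 0.9 tz -0.004 du 0.82 dv 1.44 dz -0.74 t 27.81
cmd -41.0 yaw -41.2 F -1.7 -0.3 -0.2 tz 0.062 du 0.87 dv 1.36 dz -0.71 t 28.07
cmd -35.0 yaw -35.2 F -1.7 -1.7 1.5 tz 0.025 du 0.89 dv 1.25 dz -0.58 t 28.32
cmd -29.0 yaw -29.2 F -1.9 -0.4 -2.5 tz 0.037 du 0.92 dv 1.21 dz -0.65 t 28.58
cmd -23.0 yaw -23.2 F -0.7 -0.8 1.1 tz 0.048 du 0.97 dv 1.09 dz -0.58 t 28.84
cmd -17.0 yaw -17.2 F -1.3 -1.2 0.4 tz 0.022 du 1.02 dv 0.97 dz -0.53 t 29.10
cmd -12.9 yaw -13.1 F -1.7 -0.5 -1.4 tz 0.024 du 0.98 dv 0.92 dz -0.57 t 29.35
-12.946639739288639 [-0.87694929 -1.18006385] 0.1055409571254474
```

View pics/wrist5.png

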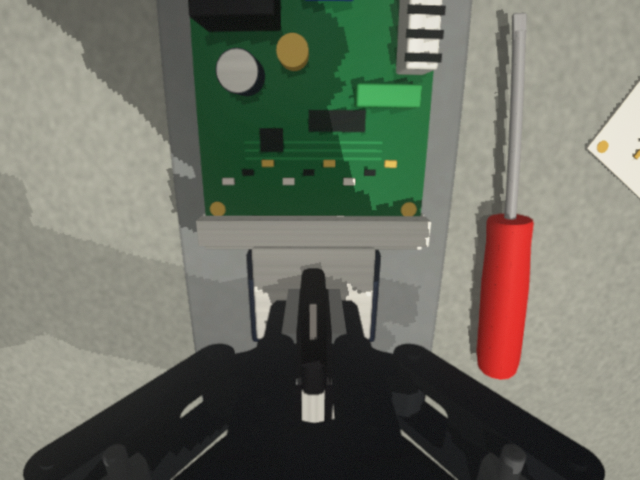

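View pics/scene5z.png

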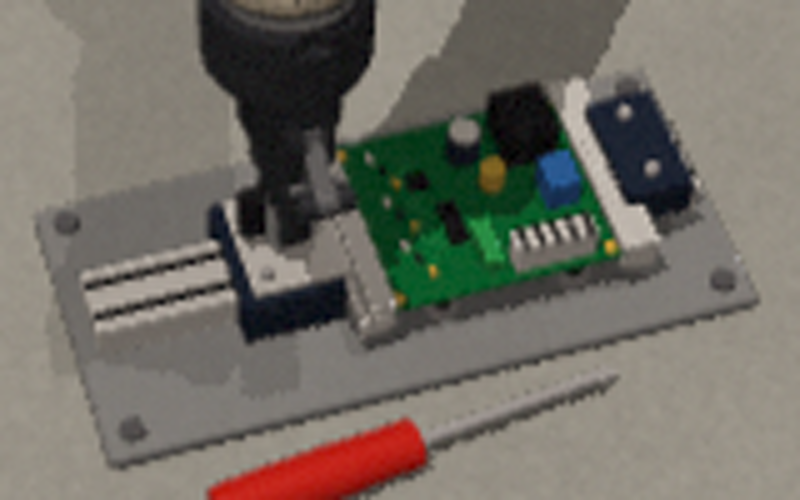

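```bash
python3 - <<'E'
from h import *
print(arm.read_time(),yaw(),arm.read_opening(),arm.read_ft_force()); ticket.finish_job()
E
```

```text
29.75 -12.933726405976662 0.10437658627598637 [-1.41645161 -0.38959821  0.78369337]
the job is handed in; nothing more can be done
```

The board is trapped square between the jaws, and the wing screw was seated hard and then backed off a quarter turn. I handed the job in at 29.8 s of the 61 s allowed, with the gripper still holding the wing.

- **Slide:** I pushed the carriage about 26 mm. It met the board against the fixed jaw at 8 N. The pictures show both board edges flush and square.
- **Seat:** I turned the screw clockwise about 227°. The torque rose sharply from yaw -103.2° and reached 0.89 N m. The plate geometry predicted the seat at -103.3°, so the two agree.
- **Back-off:** The tool now sits at yaw -12.9°, about 90° back from the seat. I estimate the error at 0.5° or less.
- **Last checks:** The force on the tool was under 2 N and the gripper opening was 0.104, so the wing is still held. In the final pictures the jaw and board are where they were after the slide, and the screwdriver in view had not moved. I did not take a final picture check of the other bystanders; the arm only worked above the holder.

During the turn the gripper shifted 1–2 mm sideways because the grip was slightly off the screw axis. The sideways forces stayed at or below the carriage's 3 N drag, apart from one 3.1 N reading towards the board. I did not push again to confirm there was no gap; I relied on the forces and pictures.

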